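# Open the vent cap of the coolant tank

### The arm

A 6-joint arm with a two-finger parallel gripper is mounted at the origin on a cart in front of the work surface, level with it; the furniture and walls round the work are solid. World frame = base frame: x ahead of the robot, y to its left, z up, the work surface at z = 0. Lengths are in m, angles in rad, forces in N, time in s.
With the tool pointing down it reaches from about 0.25 to 0.725 m from the base axis. Payload 4 kg.
Tool frame: the origin (TCP) lies on the centre line of the jaws, within the pads' length; the fingertips stand 11 mm ahead of it and the grasp point (between the pads) lies 8 mm behind it; z points along the fingers, x is the direction in which the jaws open and shut, and the axes are right-handed (so a half turn about z gives the same grasp; the last joint's range is limited). The gripper opens to 85 mm and grips with 20 to 120 N. Pads are 22 mm wide; open, the fingers measure 114 mm over their backs; the gripper's body (76 mm by 85 mm) begins 54 mm behind the grasp point. The pads swing forward as they close: fully open they stand 13 mm farther back than shut.
Start: joints at [-1.233, 0.241, 0.005, 1.335, 0, 1.571], TCP at [0.166, -0.472, 0.242] pointing down, gripper open.
Joint ranges: [-2.72, 2.72], [-1.05, 1.87], [-1.09, 1.28], [-1.99, 2.15], [-1.42, 1.44], [-3.14, 3.14]. Speed limits (rad/s): [2.79, 2.79, 3.14, 3.14, 3.14, 3.14].

### API

Orientations are given as a unit quaternion [x, y, z, w].
In Python, from workcell import bot, viewer, order gives the robot as it stands. The module is installed in compiled form; this text tells all that it offers.
- The arm moves only by the tool send_rows, never from a script. Its argument "increments" is a list that holds one entry, the list of rows, each a list of 4 numbers: the shift along the tool's x, y, z in m, then the turn about the tool's z in degrees. A call has exactly 8 rows; each row shifts and turns the pose as measured when the row begins, along the tool's axes as they then stand; what a row does not reach is not made up. A row lasts 1/10 s, in which the tool goes at most 50 mm and 8.59 degrees, less where a joint would pass 70% of its speed; a pose out of reach is approached as far as the arm can. A call is refused whole if a number of a shift passes 0.05 or a number of a turn 8.59, either way. A call with a gripper value outside its range is refused whole. "hand" is the closure, from -1 (fully open) to 1 (shut), so that 0 is half open, set as the call begins (left out, the last holds). The fingers move at their own pace and stop on an object; the grip force is fixed at half the most. Time passes only in rows, so rows that do not move let the fingers close, or fill a call up. It gives the time, the measured TCP pose, the force and the opening at its end, in the units of the state.
- bot.get_obs(): the state, without advancing time (a new reading comes with each control period).
- viewer.camera(name): name is "scene" or "side" or "wrist"; returns a dict with "image" (400x640x3 uint8, red, green, blue), "range_z" (400x640 float32, m along the optical axis (not along the pixel's ray), 0 where there is no reading), "camera_matrix" (3x3 intrinsics, pixels), "eye" and "rotation" of the camera in the world. Camera axes: x right, y down, z forward; pixel columns grow to the right and rows downward; lengths in m; the calibration is good to about 2 mm. A picture is of the moment at which its call begins.
- order.job_done(): hands the job in, once; it reports no verdict.
The state is a dict: "clock": time; "joint_pos": joint angles; "joint_vel": joint speeds; "tau": joint torques, N m; "eef_pos": TCP position; "tool_rot": TCP orientation; "ft_force": force on the tool from outside, world axes, zero at the start; "ft_torque": the same for the moment, N m; "grip_width": finger opening in m.
Only numpy, scipy, OpenCV 4.12 (cv2) and the standard library are available. Lean on these libraries where they do the work, as an engineer would, in place of code of your own. Each camera call takes 0.05 s, during which the arm holds its last target.

### The job

Vent the box-shaped coolant tank before it is topped up: flip its hinged cover up by the tab and all the way back until it rests open, then unscrew the cap that was beneath it, anticlockwise as far as it goes (about a quarter turn; the cap stays on its neck). Leave the round canister shut.

Things in the scene. Friction and masses are not known exactly. Their poses are not given: they have to be found in the camera images.
- tank_tab (a point): Middle of the tab on the steel cover of the box-shaped grey tank (138 x 108 x 90 mm, fixed). Level tongue 20 mm wide (y), 8 thick; free end 20 mm from here, cover's edge 30 mm. z about 145 mm when shut, free below for 50 mm. Pinch its edges along y; it pivots in the fingers. Axes turn with the cover; shut: z up, x toward the hinge. Hinge axis along y through x=+120, z=-20 mm.
- tank_cover (a joint): Cover of the box-shaped tank (92 x 70 x 22 mm tray upside down over the cap, 60 g), rad: 0 shut, 2.4 folded back on its stop. Turns about +y of the tab's frame: the tab goes up, then away over the hinge. Loose hinge: let go below about 1.0 it falls shut, beyond about 1.5 it falls back to the stop and stays.
- tank_grip (a point): Middle of the grip bar on the box-shaped tank's black round cap, on the cap's upright axis, z about 133 mm, 64 mm from the shut tab's middle toward the hinge; under the cover while shut. Bar 42 mm long (x, turns with the cap), 14 thick (y), top 11 mm above here, cap's disc (50 mm across) 10 mm below. z up. With the cover back, free for 40 mm all round.
- tank_cap (a joint): Turn of the box-shaped tank's cap, rad: 0 to 0.15 at the start (shut), grows anticlockwise seen from above, 1.4 unscrewed to its stop. It neither rises nor springs back; friction 0.2 N m. The bar points 40 degrees clockwise of the direction from tab to hinge at 0, 40 degrees anticlockwise of it at the stop.
- can_cover (a joint): Cover of the round grey canister (116 mm across, 90 mm tall, fixed, farther off behind the welding jig), with the same kind of cover and cap, rad: 0 shut. To be left shut.

How it is judged:
By the outcome, as a careful person would: the job done as asked, in the order asked, and still so for the second after the job is handed in, with the robot touching nothing.
It also fails if it takes over 51 s, if anything falls off the work surface, if the arm or the gripper's body presses on something with over 40 N, if the wrist force passes 120 N, or if a joint passes its speed limit or range.

## Working session

There is one attempt and no reset: what is moved stays moved. The work goes in short steps, Python scripts to look and compute and a tool call to move; the robot and the scene stay as the last step left them, time stands still between calls to the robot, and variables do not carry over. Pictures are saved under pics/ and viewed, and the job is handed in when it is done.

Besides the shell and the picture viewer there is one more tool, called as a command line: name --argument value ..., lists and objects as JSON in quotes. send_rows: Moves the arm, as the interface text tells. Its arguments: {"type":"object","properties":{"increments":{"type":"array","items":{"type":"array","items":{"type":"array","items":{"type":"number"}}}},"hand":{"type":"number"}},"required":["increments"]}

```bash
mkdir -p pics; python3 - <<'E'
from workcell import bot,viewer
import cv2,numpy as np
o=bot.get_obs()
for k in o: print(k,np.round(o[k],4))
for n in ["scene","side","wrist"]:
    c=viewer.camera(n); cv2.imwrite(f"pics/a_{n}.png",c["image"][:,:,::-1]); np.savez(f"a_{n}.npz",**c)
    print(n,c["camera_matrix"].tolist(),np.round(c["eye"],3),np.round(c["rotation"],3).tolist())
E
```

```text
clock 0.0
joint_pos [-1.233   0.2414  0.0037  1.3352  0.      1.5708]
joint_vel [-0.0011  0.0006  0.0008 -0.0008  0.0007 -0.0006]
tau [ 7.00000e-04 -3.72314e+01  2.52410e+01  1.69000e-02  1.00000e-04
 -0.00000e+00]
eef_pos [ 0.1655 -0.4712  0.2414]
tool_rot [ 8.159e-01 -5.782e-01 -9.000e-04 -6.000e-04]
ft_force [ 0.8494 -0.2031 -0.1248]
ft_torque [-0.0285 -0.0101  0.0132]
grip_width 0.0854
scene [[448.00071525785813, 0.0, 322.7123280729343], [0.0, 448.00071525785813, 192.50166807587087], [0.0, 0.0, 1.0]] [0.147 0.403 0.831] [-0.426, 0.841, -0.3, 0.143]
side [[425.85110846449874, 0.0, 317.2333146238357], [0.0, 425.85110846449874, 195.1289850209361], [0.0, 0.0, 1.0]] [ 0.426 -0.686  0.495] [0.828, -0.089, 0.046, -0.552]
wrist [[280.1163755577592, 0.0, 320.8148630476304], [0.0, 280.1163755577592, 198.3771498726678], [0.0, 0.0, 1.0]] [ 0.23  -0.449  0.373] [0.808, -0.572, -0.081, 0.113]
```

View pics/a_scene.png

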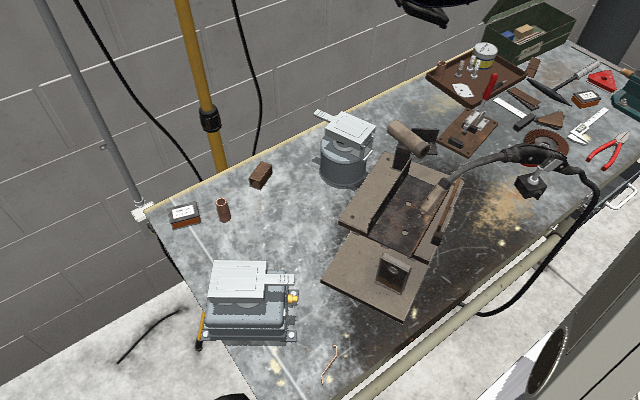

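View pics/a_side.png

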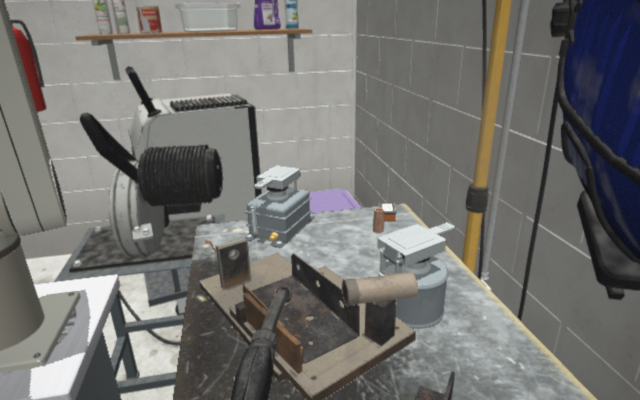

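View pics/a_wrist.png

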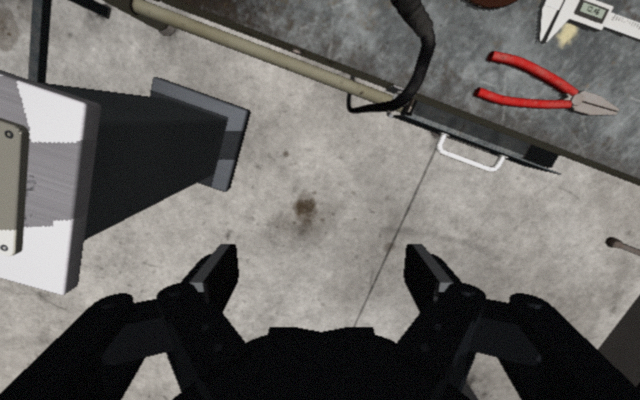

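Scene view: the box tank is at about (245,310), its light cover at (238,278), and the tab points right at (280,279). The canister is at (345,150). Next I measure the cover and tab.

```bash
cat > h.py <<'E'
import numpy as np,cv2
from scipy.spatial.transform import Rotation as R
def pts(c):
    K=c["camera_matrix"];d=c["range_z"];v,u=np.mgrid[:400,:640]
    P=np.stack([(u-K[0,2])/K[0,0]*d,(v-K[1,2])/K[1,1]*d,d],-1)
    q=c["rotation"]; M=R.from_quat(q).as_matrix() if q.shape==(4,) else q
    W=P@M.T+c["eye"]; W[d==0]=np.nan
    return W
def ray(c,u,v,z):
    K=c["camera_matrix"];M=R.from_quat(c["rotation"]).as_matrix()
    r=M@np.array([(u-K[0,2])/K[0,0],(v-K[1,2])/K[1,1],1]);e=c["eye"]
    return e+r*(z-e[2])/r[2]
E
python3 - <<'E'
from h import *
for n in ["scene","side"]:
    c=dict(np.load(f"a_{n}.npz")); W=pts(c)
    if n=="scene":
        for u,v in [(300,200),(238,278),(280,279),(290,279),(270,279),(250,305),(245,325)]: print(u,v,np.round(W[v,u],3))
    im=c["image"]
    cr=im[240:360,180:330] if n=="scene" else im[150:260,220:340]
    cv2.imwrite(f"pics/b_{n}.png",cv2.resize(cr[:,:,::-1],None,fx=5,fy=5,interpolation=cv2.INTER_NEAREST)[:600,:800])
    m=(W[...,2]>.135)&(W[...,2]<.16)&(W[...,1]>.1)&(W[...,0]<.6)
    k,l,s,_=cv2.connectedComponentsWithStats(m.astype(np.uint8))
    for i in range(1,k):
        if s[i,4]>60:
            p=W[l==i];print(n,s[i],np.round(np.median(p,0),3),np.round(p.min(0),3),np.round(p.max(0),3),cv2.minAreaRect(p[:,:2].astype(np.float32)*1000))
            if n=='scene': np.save(f"m{i}.npy",p)
E
```

```text
300 200 [ 0.69   0.049 -0.002]
238 278 [0.516 0.293 0.15 ]
280 279 [0.473 0.237 0.148]
290 279 [0.463 0.223 0.148]
270 279 [0.482 0.251 0.15 ]
250 305 [0.487 0.294 0.096]
245 325 [0.467 0.318 0.081]
scene [ 207  260   88   42 2615] [0.508 0.291 0.15 ] [0.453 0.214 0.135] [0.571 0.351 0.155] ((501.77783203125, 274.6579895019531), (142.01406860351562, 72.740478515625), 53.203636169433594)
scene [227 393  21   7  95] [0.353 0.388 0.149] [0.345 0.378 0.135] [0.36  0.399 0.16 ] ((353.6868591308594, 388.2852478027344), (23.86227798461914, 11.833699226379395), 74.81848907470703)
side [144  81 118  11 520] [0.263 1.859 0.147] [-0.045  1.834  0.135] [0.599 1.882 0.16 ] ((276.70904541015625, 1859.278076171875), (643.761962890625, 44.52669906616211), 0.6089957356452942)
side [ 33  87 104  14 492] [-0.363  1.86   0.148] [-0.56   1.705  0.135] [-0.087  1.883  0.16 ] ((-342.17669677734375, 1854.6939697265625), (484.5646667480469, 162.15194702148438), 17.572628021240234)
side [137 103 119  21 641] [0.234 1.077 0.144] [0.005 1.005 0.135] [0.517 1.354 0.16 ] ((260.27728271484375, 1232.193603515625), (448.03765869140625, 362.2250671386719), 14.203929901123047)
side [118 150  15  10  75] [0.119 0.548 0.148] [0.101 0.538 0.135] [0.132 0.565 0.16 ] ((118.57793426513672, 549.0750732421875), (34.654808044433594, 15.122047424316406), 44.44976043701172)
side [ 120  154  101   23 1069] [0.263 0.389 0.148] [0.138 0.366 0.135] [0.378 0.515 0.16 ] ((254.49342346191406, 438.76971435546875), (133.5963897705078, 242.41531372070312), 85.09599304199219)
side [254 166  47  24 626] [0.513 0.272 0.146] [0.455 0.21  0.135] [0.575 0.344 0.15 ] ((505.3564453125, 271.55291748046875), (145.20677185058594, 72.74525451660156), 54.13065719604492)
```

View pics/b_scene.png

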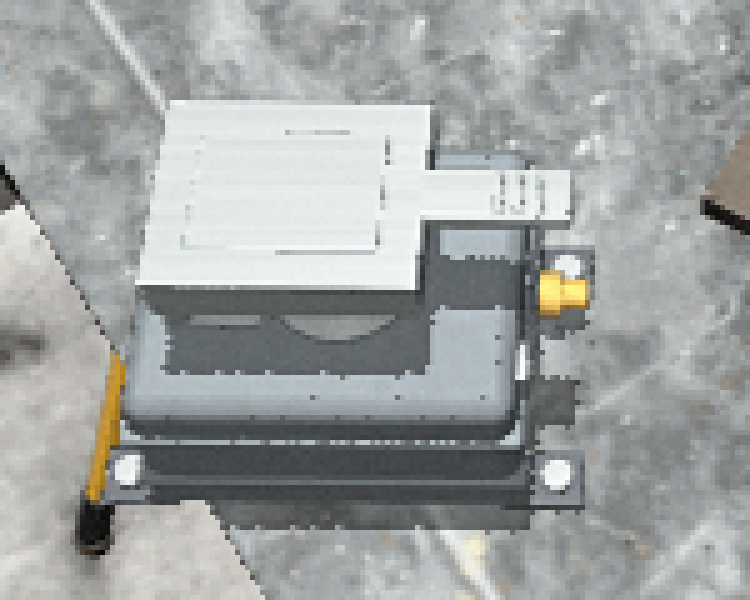

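View pics/b_side.png

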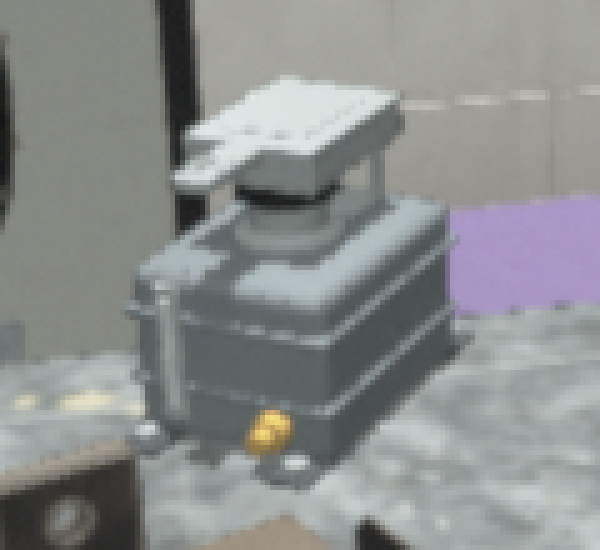

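```bash
python3 - <<'E'
from h import *
for n in ["scene","side"]:
    W=pts(dict(np.load(f"a_{n}.npz"))).reshape(-1,3)
    print(n)
    for x in np.arange(.2,.8,.1):
        r=[]
        for y in np.arange(-.5,.6,.1):
            m=(abs(W[:,0]-x)<.05)&(abs(W[:,1]-y)<.05)&(W[:,2]<.6); r.append(round(float(np.percentile(W[m,2],99)),2) if m.sum()>20 else 9)
        print(round(x,1),r)
from numpy import cos,sin,radians as d
# refined fit using both
c=dict(np.load("a_scene.npz"))
for u,v in [(294.5,274),(294.5,284.5),(264,274.5),(264,284),(214,260),(266.5,261),(207,297),(263,298)]: print(u,v,np.round(ray(c,u,v,.149),4))
c=dict(np.load("a_side.npz"))
E
```

```text
scene
0.2 [-0.81, -0.81, -0.81, -0.81, 9, 0.43, 9, 9, 9, 9, 9]
0.3 [0.04, 0.0, 0.0, 0.0, 0.0, 0.02, 0.02, 0.01, 0.01, 0.16, 9]
0.4 [0.1, 0.16, 0.17, 0.16, 0.09, 0.11, 0.07, 0.01, 0.09, 0.17, 9]
0.5 [0.01, 0.0, 0.04, 0.16, 0.12, 0.09, 0.02, 0.15, 0.15, 0.09, 9]
0.6 [0.16, 0.06, 0.05, 0.15, 0.15, 0.04, 0.0, 0.0, 0.15, 0.0, 9]
0.7 [0.03, 0.34, 0.05, 0.15, 0.15, 0.14, 0.0, 0.06, 0.0, 0.0, -0.81]
0.8 [0.06, 0.33, 0.33, 0.0, 0.15, 0.0, 0.03, 0.06, 0.03, 0.0, -0.81]
side
0.2 [9, 9, 9, -0.0, 0.51, 0.52, -0.0, 9, 0.01, 0.18, 0.19]
0.3 [9, 9, 9, -0.0, -0.0, 0.02, 0.02, 0.01, 0.0, 0.19, 0.19]
0.4 [9, 0.17, 0.17, 0.16, 0.09, 0.11, 0.02, 0.08, 0.09, 0.18, 0.18]
0.5 [9, 9, 0.16, 0.16, 0.09, 0.09, 0.02, 0.15, 0.15, 9, 9]
0.6 [9, 9, 0.0, 0.14, 0.15, 0.04, -0.0, 0.07, 0.15, -0.0, 9]
0.7 [0.5, 0.5, 0.5, 0.14, 0.15, 0.09, -0.0, 0.05, -0.0, -0.0, 9]
0.8 [9, 0.3, 0.35, -0.0, 0.15, -0.0, -0.0, 0.06, 0.03, 9, 9]
294.5 274 [0.4662 0.212  0.149 ]
294.5 284.5 [0.45   0.2231 0.149 ]
264 274.5 [0.4959 0.2543 0.149 ]
264 284 [0.4808 0.2638 0.149 ]
214 260 [0.5709 0.3093 0.149 ]
266.5 261 [0.5157 0.2369 0.149 ]
207 297 [0.5157 0.3514 0.149 ]
263 298 [0.4602 0.2785 0.149 ]
```

send_rows --increments '[[[0, 0, -0.02, -8.5], [0, 0, -0.02, -8.5], [0, 0, -0.02, -8.5], [0, 0, 0, -8.5], [0, 0, 0, -8.5], [0, 0, 0, -8.5], [0, 0, 0, -8.5], [0, 0, 0, -8.5]]]' --hand -1

```text
clock: 0.95
eef_pos: [0.165, -0.4696, 0.3007]
tool_rot: [1.0, -0.014, -0.002, -0.004]
ft_force: [0.4, 0.1, 0.3]
grip_width: 0.0854
```

send_rows --increments '[[[0, 0, 0, -8.5], [0, 0, 0, -8.5], [0, 0, 0, -8.5], [0, 0, 0, -8.5], [0, 0, 0, -8.5], [0, 0, 0, -8.5], [0, 0, 0, -8.5], [0, 0, 0, -8.5]]]'

```text
clock: 1.75
eef_pos: [0.1643, -0.4678, 0.2974]
tool_rot: [0.833, 0.553, 0.002, -0.008]
ft_force: [-0.3, -0.8, 0.4]
grip_width: 0.0855
```

send_rows --increments '[[[0, 0, 0, -8.5], [0, 0, 0, -8.5], [0, 0, 0, -8.5], [0, 0, 0, -8.5], [0, 0, 0, -8.5], [0, 0, 0, -8.5], [0, 0, 0, -8.5], [0, 0, 0, -8.5]]]'

```text
clock: 2.55
eef_pos: [0.1637, -0.4661, 0.2942]
tool_rot: [0.376, 0.927, 0.009, -0.008]
ft_force: [-0.5, 0.3, 0.4]
grip_width: 0.0854
```

```bash
cat >> h.py <<'E'
def to(t,a=None):
    from workcell import bot
    o=bot.get_obs(); r=R.from_quat(o["tool_rot"]); M=r.as_matrix()
    h=np.degrees(np.arctan2(M[1,0],M[0,0]))
    print("pos",np.round(o["eef_pos"],4),"head",round(h,1),"tilt z",np.round(M[:,2],3),"t",round(o["clock"],2),"w",round(o["grip_width"],4),"f",np.round(o["ft_force"],1))
    print("tool shift",np.round(M.T@(np.array(t)-o["eef_pos"]),4), "turn", None if a is None else round((h-a+180)%360-180,1), "q",np.round(o["joint_pos"],2))
E
python3 -c "
from h import *
to([.4725,.232,.29],143.7)"
```

```text
pos [ 0.1637 -0.4661  0.2942] head 135.9 tilt z [-0.008  0.023 -1.   ] t 2.55 w 0.0854 f [-0.5  0.3  0.4]
tool shift [0.2643 0.7159 0.0176] turn -7.8 q [-1.23  0.23  0.13  1.49  0.   -2.03]
```

send_rows --increments '[[[0.0165, 0.0447, 0, 0], [0.0165, 0.0447, 0, 0], [0.0165, 0.0447, 0, 0], [0.0165, 0.0447, 0, 0], [0.0165, 0.0447, 0, 0], [0.0165, 0.0447, 0, 0], [0.0165, 0.0447, 0, 0], [0.0165, 0.0447, 0, 0]]]'

```text
clock: 3.35
eef_pos: [0.3201, -0.1102, 0.2974]
tool_rot: [0.381, 0.924, 0.011, -0.009]
ft_force: [0.5, -0.2, 0.1]
grip_width: 0.0857
```

```bash
python3 -c "
from h import *
to([.4725,.232,.28],143.7)"
```

```text
pos [ 0.3201 -0.1102  0.2974] head 135.2 tilt z [-0.009  0.027 -1.   ] t 3.35 w 0.0857 f [ 0.5 -0.2  0.1]
tool shift [0.1326 0.3499 0.0252] turn -8.5 q [-0.35 -0.09 -0.21  1.46  0.02 -1.14]
```

send_rows --increments '[[[0.018, 0.046, 0.003, 0], [0.018, 0.046, 0.003, 0], [0.018, 0.046, 0.003, 0], [0.018, 0.046, 0.003, 0], [0.018, 0.046, 0.003, 0], [0.018, 0.046, 0.003, 0], [0.018, 0.046, 0.003, 0], [0, 0, 0, -8.5]]]'

```text
clock: 4.15
eef_pos: [0.4563, 0.2176, 0.2818]
tool_rot: [0.306, 0.952, 0.011, -0.007]
ft_force: [-0.3, -1.2, -0.4]
grip_width: 0.0852
```

```bash
python3 -c "
from h import *
from workcell import viewer
to([.4725,.232,.28],143.7)
c=viewer.camera('wrist');np.savez('c_wrist.npz',**c);cv2.imwrite('pics/c_wrist.png',c['image'][:,:,::-1])
W=pts(c);m=(W[...,2]>.138)&(W[...,2]<.16)&(W[...,1]>.1)&(W[...,0]<.6)
k,l,s,_=cv2.connectedComponentsWithStats(m.astype(np.uint8))
for i in range(1,k):
  if s[i,4]>200:
    p=W[l==i];print(s[i],np.round(np.median(p,0),3),cv2.minAreaRect(p[:,:2].astype(np.float32)*1000))
"
```

```text
pos [0.4563 0.2176 0.2818] head 144.4 tilt z [-0.007  0.025 -1.   ] t 4.15 w 0.0852 f [-0.3 -1.2 -0.4]
tool shift [-0.0048  0.0211  0.002 ] turn 0.7 q [ 0.43  0.23  0.1   1.43  0.03 -0.52]
[ 475  164  165  137 5084] [0.282 0.385 0.15 ] ((282.1666564941406, 387.4503173828125), (197.23460388183594, 60.31949234008789), 13.073331832885742)
[ 279  192   68  123 5970] [0.509 0.282 0.149] ((502.5298767089844, 273.3211669921875), (142.55690002441406, 70.07743072509766), 53.21041488647461)
```

View pics/c_wrist.png

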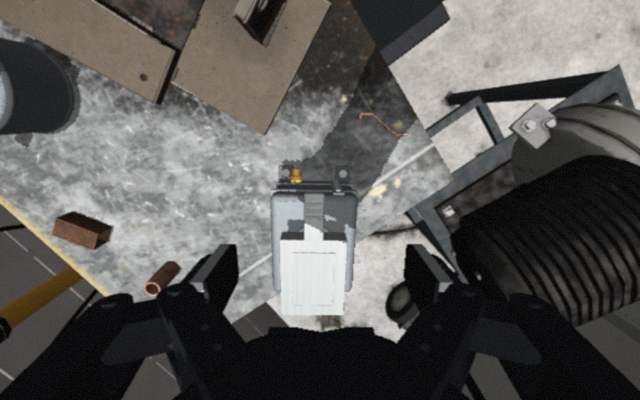

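```bash
python3 -c "
from h import *
to([.472,.2325,.137],143.2)"
```

```text
pos [0.4553 0.2156 0.282 ] head 144.7 tilt z [-0.008  0.024 -1.   ] t 4.2 w 0.0855 f [0.1 0.3 0.4]
tool shift [-0.0068  0.0212  0.1452] turn 1.5 q [ 0.43  0.23  0.1   1.43  0.02 -0.53]
```

send_rows --increments '[[[-0.003, 0.01, 0, 1.5], [-0.003, 0.01, 0.02, 0], [0, 0, 0.02, 0], [0, 0, 0.02, 0], [0, 0, 0.02, 0], [0, 0, 0.02, 0], [0, 0, 0.02, 0], [0, 0, 0, 0]]]'

```text
clock: 5.0
eef_pos: [0.475, 0.2279, 0.1599]
tool_rot: [0.335, 0.942, 0.012, -0.006]
ft_force: [-0.3, 0.1, 0.2]
grip_width: 0.0854
```

```bash
python3 -c "
from h import *
to([.472,.2325,.137],143.2)"
```

```text
pos [0.475  0.2279 0.1599] head 140.9 tilt z [-0.003  0.026 -1.   ] t 5.0 w 0.0854 f [-0.3  0.1  0.2]
tool shift [0.0048 0.0013 0.023 ] turn -2.3 q [ 0.43  0.34 -0.08  1.14  0.02 -0.45]
```

send_rows --increments '[[[0.003, 0.001, 0.01, -1.2], [0.002, 0, 0.01, -0.5], [0, 0, 0.003, 0], [0, 0, 0, 0], [0, 0, 0, 0], [0, 0, 0, 0], [0, 0, 0, 0], [0, 0, 0, 0]]]'

```text
clock: 5.8
eef_pos: [0.4745, 0.2329, 0.1399]
tool_rot: [0.323, 0.946, 0.014, -0.003]
ft_force: [0.4, -0.8, 1.0]
grip_width: 0.0856
```

```bash
python3 -c "
from h import *
from workcell import viewer
to([.472,.2325,.137],143.2)
c=viewer.camera('side');cv2.imwrite('pics/d_side.png',cv2.resize(c['image'][100:260,180:400,::-1],None,fx=3.6,fy=3.6))
"
```

```text
pos [0.4745 0.2329 0.1399] head 142.3 tilt z [ 0.004  0.029 -1.   ] t 5.8 w 0.0856 f [ 0.4 -0.8  1. ]
tool shift [ 0.0017 -0.002   0.0029] turn -0.9 q [ 0.44  0.35 -0.12  1.08  0.02 -0.47]
```

View pics/d_side.png

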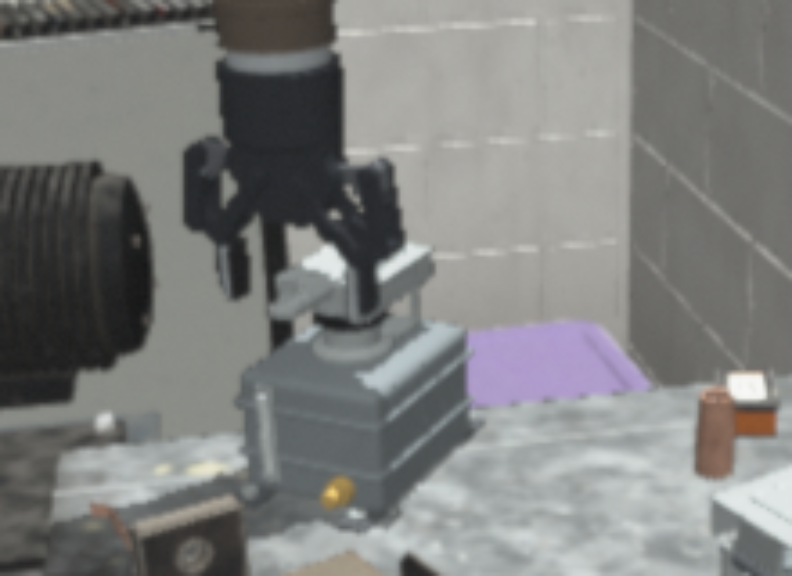

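The fingers straddle the tab at about (315,290), clear of the cover. I'll close now.

send_rows --increments '[[[0.001, -0.001, 0.003, -0.5], [0, 0, 0, 0], [0, 0, 0, 0], [0, 0, 0, 0], [0, 0, 0, 0], [0, 0, 0, 0], [0, 0, 0, 0], [0, 0, 0, 0]]]' --hand 1

```text
clock: 6.65
eef_pos: [0.4728, 0.233, 0.1369]
tool_rot: [0.318, 0.948, 0.015, -0.003]
ft_force: [-0.9, -0.9, -0.3]
grip_width: 0.0187
```

```bash
python3 -c "
from h import *
to([.472,.2325,.137],143.2)"
```

```text
pos [0.4728 0.233  0.1369] head 142.9 tilt z [ 0.004  0.029 -1.   ] t 6.65 w 0.0187 f [-0.9 -0.9 -0.3]
tool shift [ 0.0004 -0.0009 -0.0001] turn -0.3 q [ 0.44  0.35 -0.13  1.08  0.03 -0.48]
```

```bash
cat >> h.py <<'E'
H=np.array([.472,.2325,.145]); F=np.array([np.cos(np.radians(53.2)),np.sin(np.radians(53.2)),0])
def tabpos(t):
    return H+F*(.12*(1-np.cos(t))+.02*np.sin(t))+np.array([0,0,.02*(np.cos(t)-1)+.12*np.sin(t)])
def arc(off,t0,t1,n=8):
    """off: tcp minus tab position at grasp (world)"""
    from workcell import bot
    o=bot.get_obs(); M=R.from_quat(o["tool_rot"]).as_matrix(); p=np.array(o["eef_pos"])
    for t in np.linspace(t0,t1,n+1)[1:]:
        q=tabpos(t)+off; print(round(t,2),np.round(M.T@(q-p),4)); p=q
def now(off):
    from workcell import bot
    p=np.array(bot.get_obs()["eef_pos"])-off-H; x=p@F; z=p[2]
    print("angle",np.arctan2(z+.02,.12-x)-np.arctan2(.02,.12),"radius",np.hypot(z+.02,.12-x), "lat",p@np.array([-F[1],F[0],0]))
E
python3 -c "
from h import *
off=np.array([.0005,.0005,-.008])
now(off);arc(off,0,.64)"
```

```text
angle -0.0002544970849412409 radius 0.12149401212014693 lat -0.0002614510430083153
0.08 [ 0.0004  0.0021 -0.0095]
0.16 [ 0.0002  0.003  -0.0093]
0.24 [ 0.0002  0.0037 -0.009 ]
0.32 [ 0.0002  0.0044 -0.0087]
0.4 [ 0.0001  0.0051 -0.0083]
0.48 [ 0.0001  0.0057 -0.0079]
0.56 [ 0.0001  0.0063 -0.0074]
0.64 [ 0.0001  0.0069 -0.0068]
```

send_rows --increments '[[[0, 0.002, -0.0095, 0], [0, 0.003, -0.0093, 0], [0, 0.0037, -0.009, 0], [0, 0.0044, -0.0087, 0], [0, 0.0051, -0.0083, 0], [0, 0.0057, -0.0079, 0], [0, 0.0063, -0.0074, 0], [0, 0.0069, -0.0068, 0]]]'

```text
clock: 7.45
eef_pos: [0.494, 0.2612, 0.2054]
tool_rot: [0.319, 0.948, 0.01, -0.006]
ft_force: [0.9, 0.9, -8.4]
grip_width: 0.0189
```

```bash
python3 -c "
from h import *
off=np.array([.0005,.0005,-.008])
to(tabpos(.64)+off);now(off);arc(off,.58,1.22)"
```

```text
pos [0.494  0.2612 0.2054] head 142.9 tilt z [-0.005  0.024 -1.   ] t 7.45 w 0.0189 f [ 0.9  0.9 -8.4]
tool shift [0.0003 0.0002 0.0007] turn None q [ 0.47  0.37  0.09  1.28  0.02 -0.45]
angle 0.6426229920829247 radius 0.12231525403981067 lat -0.00029517503308724145
0.66 [ 0.0003  0.002  -0.0009]
0.74 [ 0.0002  0.0075 -0.0062]
0.82 [ 0.0002  0.008  -0.0056]
0.9 [ 0.0001  0.0084 -0.0049]
0.98 [ 0.0001  0.0088 -0.0042]
1.06 [ 0.0001  0.0091 -0.0035]
1.14 [ 0.0001  0.0093 -0.0028]
1.22 [ 0.0001  0.0095 -0.002 ]
```

send_rows --increments '[[[0, 0.0073, -0.0062, 0], [0, 0.0077, -0.0059, 0], [0, 0.0081, -0.0053, 0], [0, 0.0085, -0.0047, 0], [0, 0.0088, -0.004, 0], [0, 0.0091, -0.0033, 0], [0, 0.0093, -0.0026, 0], [0, 0.0095, -0.0018, 0]]]'

```text
clock: 8.25
eef_pos: [0.5291, 0.3079, 0.237]
tool_rot: [0.322, 0.947, -0.007, -0.013]
ft_force: [-5.0, -3.3, 0.3]
grip_width: 0.0188
```

```bash
python3 -c "
from h import *
off=np.array([.0005,.0005,-.008])
to(tabpos(1.28)+off);now(off);arc(off,1.27,1.95)"
```

```text
pos [0.5291 0.3079 0.237 ] head 142.4 tilt z [-0.029 -0.004 -1.   ] t 8.25 w 0.0188 f [-5.  -3.3  0.3]
tool shift [ 0.0007  0.0109 -0.0009] turn None q [ 0.52  0.49  0.36  1.46  0.01 -0.39]
angle 1.1911772469731041 radius 0.12277813215475974 lat -0.0004969020046575185
1.36 [ 0.0008  0.0199 -0.0019]
1.44 [ 0.0001  0.0103 -0.0003]
1.52 [0.0001 0.0103 0.0006]
1.61 [0.0001 0.0102 0.0015]
1.69 [0.0001 0.0101 0.0023]
1.78 [0.0001 0.0098 0.0032]
1.86 [0.     0.0095 0.004 ]
1.95 [0.     0.0092 0.0048]
```

send_rows --increments '[[[0, 0.0115, -0.002, 0], [0, 0.0115, -0.001, 0], [0, 0.0115, 0, 0], [0, 0.0115, 0.001, 0], [0, 0.0115, 0.002, 0], [0, 0.0115, 0.003, 0], [0, 0.011, 0.004, 0], [0, 0.011, 0.005, 0]]]'

```text
clock: 9.05
eef_pos: [0.5765, 0.3712, 0.2281]
tool_rot: [0.324, 0.946, -0.023, -0.016]
ft_force: [-2.6, -1.9, -0.4]
grip_width: 0.0184
```

```bash
python3 -c "
from h import *
from workcell import viewer
off=np.array([.0005,.0005,-.008])
to(tabpos(1.9)+off);now(off);arc(off,1.9,2.2,4)
for n in ['side','scene']:
  c=viewer.camera(n);im=c['image'][100:260,180:400] if n=='side' else c['image'][190:350,140:360]
  cv2.imwrite(f'pics/e_{n}.png',cv2.resize(im[:,:,::-1],None,fx=3.6,fy=3.6))
"
```

```text
pos [0.5765 0.3712 0.2281] head 142.2 tilt z [-0.046 -0.032 -0.998] t 9.05 w 0.0184 f [-2.6 -1.9 -0.4]
tool shift [0.0005 0.0049 0.0038] turn None q [ 0.57  0.7   0.68  1.61 -0.   -0.34]
angle 1.8507565704309652 radius 0.123119481057245 lat -0.0005008015350397403
1.98 [0.0006 0.013  0.008 ]
2.05 [0.0001 0.0078 0.0048]
2.12 [0.     0.0074 0.0054]
2.2 [0.     0.007  0.0059]
```

View pics/e_side.png

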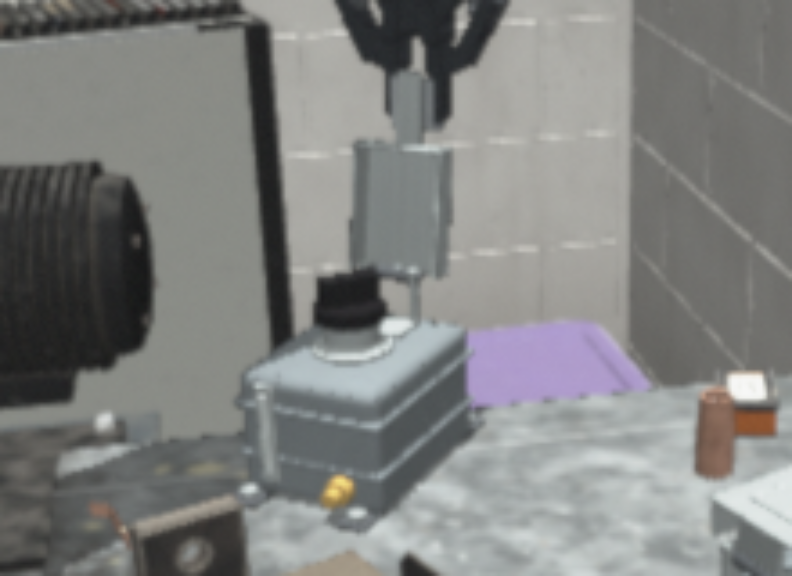

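View pics/e_scene.png

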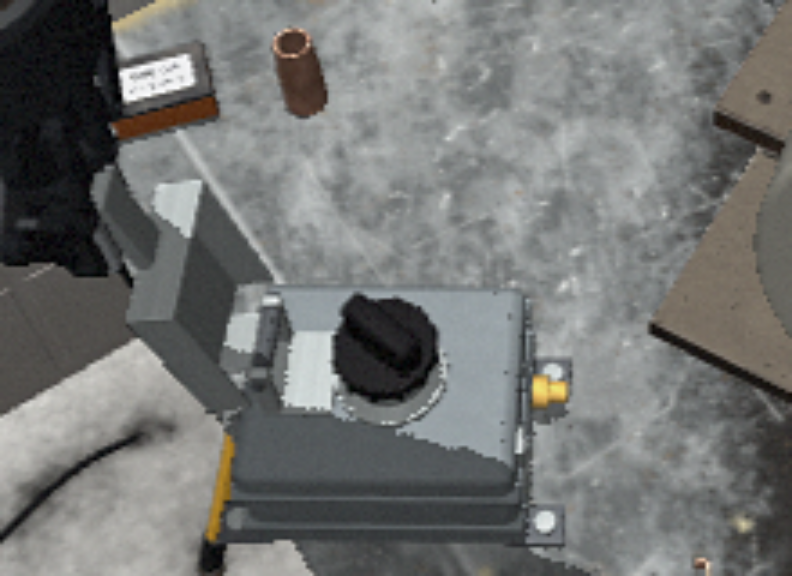

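Both views show the cover past vertical and the cap uncovered. In the scene crop, its bar runs from (355,305) to (410,360). I'll lay the cover further back, then release it.

send_rows --increments '[[[0, 0.01, 0.006, 0], [0, 0.009, 0.006, 0], [0, 0.008, 0.006, 0], [0, 0.007, 0.006, 0], [0, 0, 0, 0], [0, 0, 0, 0], [0, 0, 0, 0], [0, 0, 0, 0]]]'

```text
clock: 9.95
eef_pos: [0.5975, 0.3996, 0.2064]
tool_rot: [0.324, 0.946, -0.02, -0.015]
ft_force: [-1.7, -0.3, 0.8]
grip_width: 0.0182
```

```bash
python3 -c "
from h import *
off=np.array([.0005,.0005,-.008])
to(tabpos(2.2)+off);now(off)"
```

```text
pos [0.5975 0.3996 0.2064] head 142.2 tilt z [-0.041 -0.028 -0.999] t 9.95 w 0.0182 f [-1.7 -0.3  0.8]
tool shift [ 0.0002 -0.0013  0.0042] turn None q [ 0.59  0.78  0.78  1.62  0.   -0.32]
angle 2.1847381483642403 radius 0.12566359836191907 lat -0.0002950153254422934
```

send_rows --increments '[[[0, 0, 0, 0], [0, 0, 0, 0], [0, 0, 0, 0], [0, 0, 0, 0], [0, 0, 0, 0], [0, 0, -0.02, 0], [0, 0, -0.03, 0], [0, 0, -0.03, 0]]]' --hand -1

```text
clock: 10.75
eef_pos: [0.5994, 0.3998, 0.2809]
tool_rot: [0.324, 0.945, -0.025, -0.019]
ft_force: [0.1, 0.3, 0.4]
grip_width: 0.0855
```

```bash
python3 -c "
from h import *
from workcell import viewer
G=H+F*.064; print('G',G)
to([G[0],G[1],.27])
for n in ['scene','side']:
  c=viewer.camera(n);im=c['image'][100:260,180:400] if n=='side' else c['image'][190:350,140:360]
  np.savez(f'f_{n}.npz',**c)
  cv2.imwrite(f'pics/f_{n}.png',cv2.resize(im[:,:,::-1],None,fx=3.6,fy=3.6))
"
```

```text
G [0.51033751 0.28374681 0.145     ]
pos [0.5994 0.3998 0.2809] head 142.1 tilt z [-0.052 -0.035 -0.998] t 10.75 w 0.0855 f [0.1 0.3 0.4]
tool shift [-0.0012 -0.1454  0.0196] turn None q [ 0.59  0.84  1.09  1.88 -0.   -0.32]
```

View pics/f_scene.png

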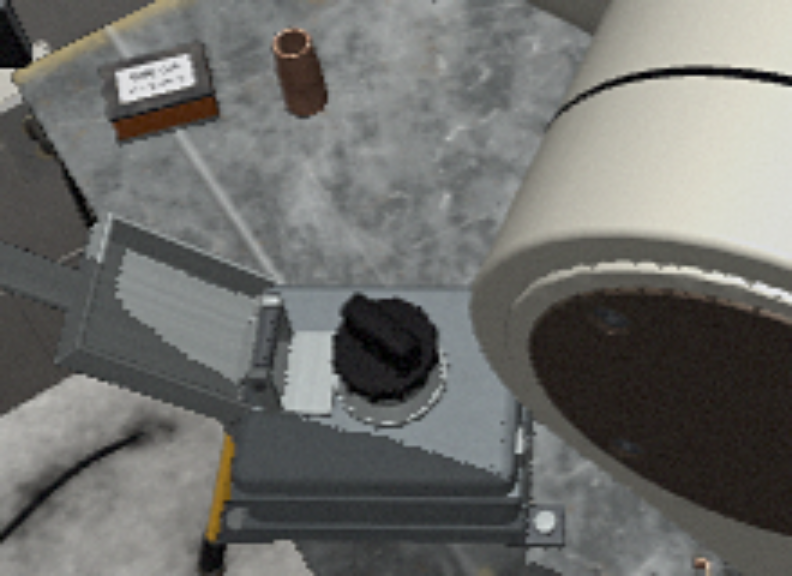

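View pics/f_side.png

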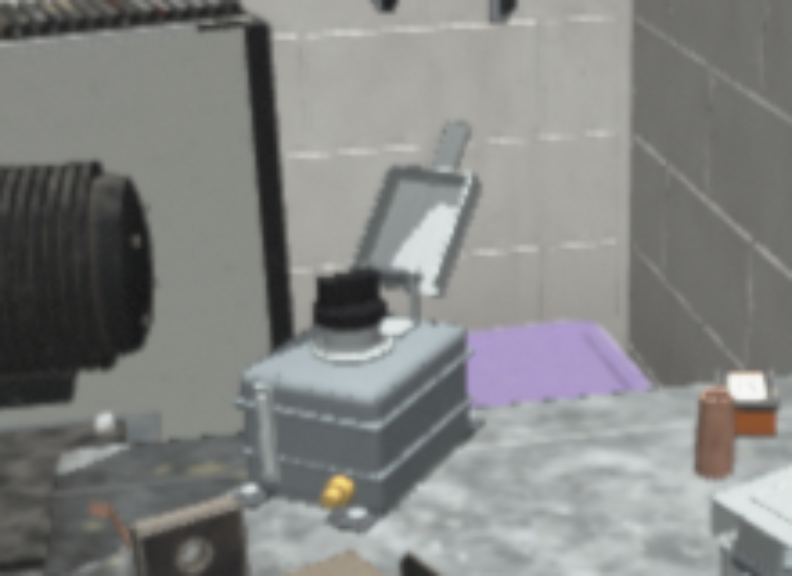

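The cover lies back open. Next I measure the bar angle.

```bash
python3 - <<'E'
from h import *
G=(H+F*.064)[:2]
for n in ["scene","side"]:
    c=dict(np.load(f"f_{n}.npz"));W=pts(c)
    m=(W[...,2]>.138)&(W[...,2]<.152)&(np.hypot(W[...,0]-G[0],W[...,1]-G[1])<.03)
    p=W[m];print(n,len(p),np.round(np.median(p,0),4),cv2.minAreaRect((p[:,:2]*1000).astype(np.float32)) if len(p)>3 else'')
    if n=="scene":
        a=ray(c,140+356/3.6,190+307/3.6,.144);b=ray(c,140+410/3.6,190+352/3.6,.144)
        print(a,b,np.degrees(np.arctan2(*(a-b)[1::-1])))
E
```

```text
scene 192 [0.5075 0.2852 0.1438] ((508.85150146484375, 284.9815673828125), (40.86307907104492, 13.73137092590332), 16.2076473236084)
[0.52244197 0.28859508 0.144     ] [0.48726339 0.28009119 0.144     ] 13.589679477775801
side 47 [0.5121 0.28   0.1405] ((512.8861083984375, 281.76171875), (40.654972076416016, 13.811822891235352), 14.10273551940918)
```

send_rows --increments '[[[0, -0.036, 0.003, 0], [0, -0.036, 0.003, 0], [0, -0.036, 0.003, 0], [0, -0.036, 0.003, 7.3], [0, 0, 0, 7.3], [0, 0, 0, 7.3], [0, 0, 0, 7.3], [0, 0, 0, 0]]]' --hand 0

```text
clock: 11.65
eef_pos: [0.5079, 0.2833, 0.2629]
tool_rot: [0.56, 0.828, -0.033, -0.014]
ft_force: [-0.8, 0.5, -0.6]
grip_width: 0.0427
```

```bash
python3 -c "
from h import *
from workcell import viewer
to([.5105,.2837,.138],105.5)
c=viewer.camera('wrist');cv2.imwrite('pics/g_wrist.png',c['image'][:,:,::-1])
W=pts(c);m=(W[...,2]>.137)&(W[...,2]<.152)&(np.hypot(W[...,0]-.5105,W[...,1]-.2837)<.03)
p=W[m];print(len(p),np.round(np.median(p,0),4),cv2.minAreaRect((p[:,:2]*1000).astype(np.float32)))
"
```

```text
pos [0.5079 0.2833 0.2629] head 111.9 tilt z [-0.059 -0.038 -0.998] t 11.65 w 0.0427 f [-0.8  0.5 -0.6]
tool shift [0.0011 0.0112 0.1244] turn 6.4 q [ 0.51  0.46  0.37  1.55 -0.    0.13]
632 [0.509  0.2831 0.1435] ((510.05810546875, 283.4983825683594), (41.54500198364258, 13.97771167755127), 15.139321327209473)
```

View pics/g_wrist.png

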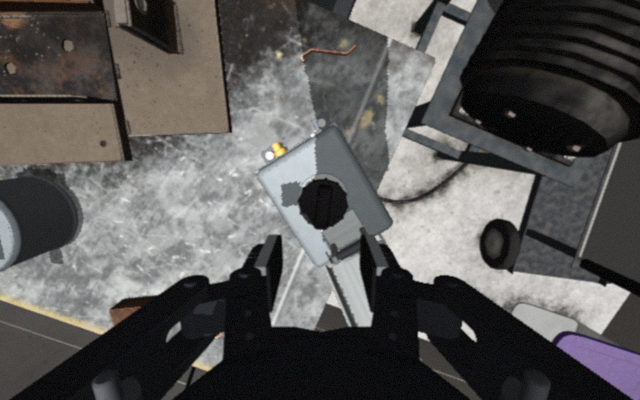

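send_rows --increments '[[[0, 0.005, 0.01, 3], [0, 0.006, 0.018, 3], [0, 0, 0.018, 0], [0, 0, 0.018, 0], [0, 0, 0.018, 0], [0, 0, 0.01, 0], [0, 0, 0, 0], [0, 0, 0, 0]]]'

```text
clock: 12.5
eef_pos: [0.5137, 0.2847, 0.1657]
tool_rot: [0.595, 0.803, -0.032, -0.012]
ft_force: [-0.2, -0.8, 0.4]
grip_width: 0.0426
```

```bash
python3 -c "
from h import *
to([.5104,.2837,.138],105.2)
"
```

```text
pos [0.5137 0.2847 0.1657] head 106.9 tilt z [-0.058 -0.038 -0.998] t 12.5 w 0.0426 f [-0.2 -0.8  0.4]
tool shift [ 0.0005 -0.0016  0.0279] turn 1.7 q [ 0.51  0.51  0.19  1.33 -0.    0.21]
```

send_rows --increments '[[[0, -0.001, 0.01, 1], [0, 0, 0.01, 0], [0, 0, 0.006, 0], [0, 0, 0, 0], [0, 0, 0, 0], [0, 0, 0, 0], [0, 0, 0, 0], [0, 0, 0, 0]]]'

```text
clock: 13.3
eef_pos: [0.5128, 0.2845, 0.1407]
tool_rot: [0.602, 0.798, -0.03, -0.01]
ft_force: [0.6, 0.6, 1.1]
grip_width: 0.0428
```

```bash
python3 -c "
from h import *
from workcell import viewer
to([.5104,.2837,.138],105.2)
c=viewer.camera('side');cv2.imwrite('pics/k_side.png',cv2.resize(c['image'][100:260,180:400,::-1],None,fx=3.6,fy=3.6))
"
```

```text
pos [0.5128 0.2845 0.1407] head 105.9 tilt z [-0.052 -0.035 -0.998] t 13.3 w 0.0428 f [0.6 0.6 1.1]
tool shift [-0.     -0.0024  0.0028] turn 0.7 q [ 0.51  0.52  0.14  1.26 -0.    0.23]
```

View pics/k_side.png

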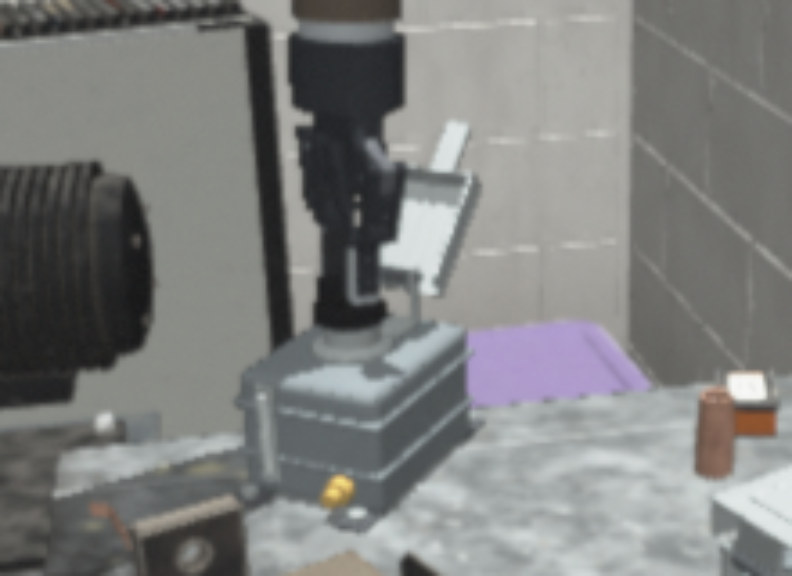

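The fingers are over the cap at about (350,280) and the cover is clear. I'll close on the bar.

send_rows --increments '[[[0, -0.002, 0.002, 0.5], [0, 0, 0, 0], [0, 0, 0, 0], [0, 0, 0, 0], [0, 0, 0, 0], [0, 0, 0, 0], [0, 0, 0, 0], [0, 0, 0, 0]]]' --hand 1

```text
clock: 14.15
eef_pos: [0.5107, 0.2844, 0.1392]
tool_rot: [0.606, 0.795, -0.029, -0.011]
ft_force: [-0.8, 0.4, 0.1]
grip_width: 0.0123
```

```bash
python3 -c "
from h import *
to([.5104,.2837,.138],105.2)
"
```

```text
pos [0.5107 0.2844 0.1392] head 105.4 tilt z [-0.052 -0.033 -0.998] t 14.15 w 0.0123 f [-0.8  0.4  0.1]
tool shift [-0.0006 -0.0004  0.0012] turn 0.2 q [ 0.51  0.51  0.13  1.25 -0.    0.24]
```

send_rows --increments '[[[0, 0, 0, -6], [0, 0, 0, -6], [0, 0, 0, -6], [0, 0, 0, -6], [0, 0, 0, -6], [0, 0, 0, -6], [0, 0, 0, -6], [0, 0, 0, -6]]]'

```text
clock: 14.95
eef_pos: [0.5116, 0.2835, 0.139]
tool_rot: [0.216, 0.976, -0.023, -0.02]
ft_force: [-0.3, 2.2, 3.0]
grip_width: 0.0127
```

```bash
python3 -c "
from h import *
from workcell import bot
to([.5104,.2837,.139],183.2);print(bot.get_obs()['ft_torque'])
"
```

```text
pos [0.5116 0.2835 0.139 ] head 155.0 tilt z [-0.049 -0.037 -0.998] t 14.95 w 0.0127 f [-0.3  2.2  3. ]
tool shift [ 0.0012 -0.0004  0.0001] turn -28.2 q [ 0.51  0.51  0.13  1.25 -0.01 -0.63]
[-0.19844321 -0.55116446 -0.23608653]
```

Turning against about 0.2 N m, as expected. I'll continue to the stop.

send_rows --increments '[[[0.001, 0, 0, -6], [0, 0, 0, -6], [0, 0, 0, -6], [0, 0, 0, -6], [0, 0, 0, -5], [0, 0, 0, -3], [0, 0, 0, -2], [0, 0, 0, -2]]]'

```text
clock: 15.75
eef_pos: [0.5122, 0.2836, 0.1391]
tool_rot: [-0.102, 0.994, -0.017, -0.024]
ft_force: [-1.8, 2.0, -0.3]
grip_width: 0.0123
```

```bash
python3 -c "
from h import *
from workcell import bot
to([.5104,.2837,.139],183.2);print(bot.get_obs()['ft_torque'])
"
```

```text
pos [0.5122 0.2836 0.1391] head -168.3 tilt z [-0.044 -0.04  -0.998] t 15.75 w 0.0123 f [-1.8  2.  -0.3]
tool shift [0.0017 0.0005 0.0001] turn 8.5 q [ 0.51  0.51  0.13  1.25 -0.01 -1.26]
[ 0.24375519 -0.13260913 -2.39418426]
```

Torque has risen to 2.4 N m at heading 192°, so the cap is on its stop. I'll open and retreat.

send_rows --increments '[[[0, 0, 0, 0], [0, 0, 0, 0], [0, 0, 0, 0], [0, 0, 0, 0], [0, 0, -0.01, 0], [0, 0, -0.02, 0], [0, 0, -0.03, 0], [0, 0, -0.03, 0]]]' --hand 0

```text
clock: 16.55
eef_pos: [0.5138, 0.2856, 0.2279]
tool_rot: [-0.103, 0.994, -0.02, -0.029]
ft_force: [-0.3, 1.1, -0.1]
grip_width: 0.0428
```

```bash
python3 -c "
from h import *
from workcell import viewer
to([.5104,.2837,.139],183.2)
for n in ['wrist','side','scene']:
  c=viewer.camera(n);cv2.imwrite(f'pics/m_{n}.png',c['image'][:,:,::-1])
  W=pts(c);m=(W[...,2]>.137)&(W[...,2]<.152)&(np.hypot(W[...,0]-.5105,W[...,1]-.2837)<.03)
  p=W[m];print(n,len(p))
  if len(p)>5:print(np.round(np.median(p,0),4),cv2.minAreaRect((p[:,:2]*1000).astype(np.float32)))
"
```

```text
pos [0.5138 0.2856 0.2279] head -168.3 tilt z [-0.053 -0.046 -0.998] t 16.55 w 0.0428 f [-0.3  1.1 -0.1]
tool shift [-0.0017  0.0019  0.0889] turn 8.5 q [ 0.51  0.48  0.31  1.47 -0.01 -1.26]
wrist 848
[0.5109 0.2821 0.1435] ((510.4399719238281, 283.74652099609375), (13.987894058227539, 42.28445816040039), 3.4132726192474365)
side 42
[0.5121 0.277  0.1407] ((512.0328369140625, 281.15264892578125), (12.611305236816406, 40.6510009765625), 2.5490562915802)
scene 213
[0.5075 0.2861 0.1437] ((509.3759460449219, 284.59686279296875), (14.8751220703125, 41.854827880859375), 4.25529146194458)
```

View pics/m_scene.png

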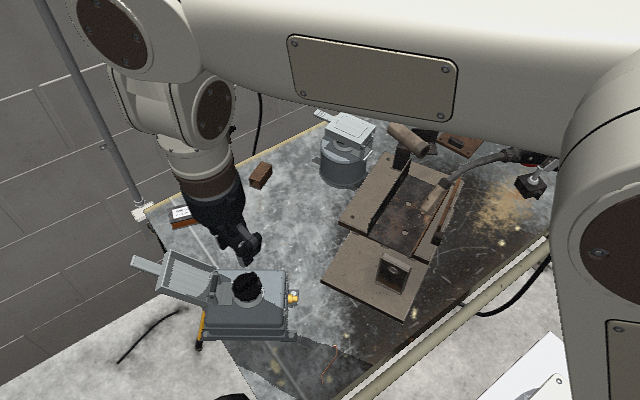

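View pics/m_wrist.png

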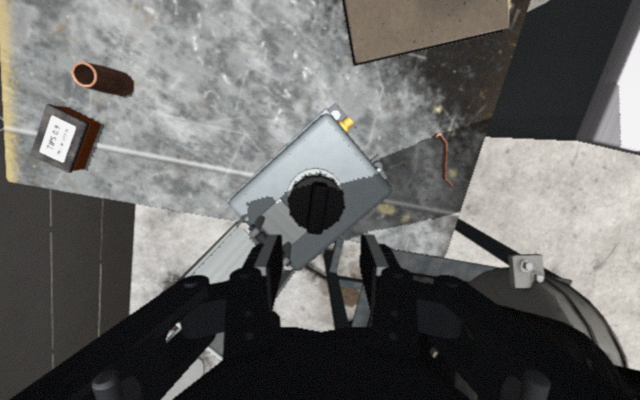

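View pics/m_side.png

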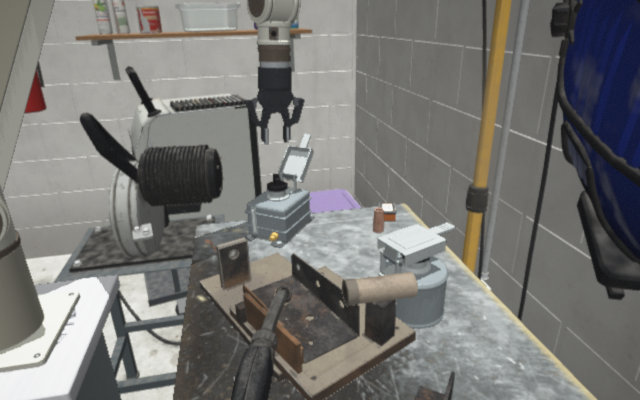

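The bar now lies at about 93.4°, and the stop was predicted at 93.2°. The cover rests back, the canister is shut and the gripper is clear, so I'm handing in.

```bash
python3 -c "
from workcell import order
print(order.job_done())"
```

```text
the job is handed in; nothing more can be done
None
```

The job is done and handed in at about 16.7 s of the 51 s allowed. I pinched the box tank's tab, swung the cover over to about 2.18 rad, and let it fall back to its stop. I then gripped the cap's bar and turned it anticlockwise to its stop.

- **Cover:** after release the pictures show it folded back and at rest, and still so after the cap was turned. I did not measure its final angle.
- **Cap:** the wrist camera shows the bar at 93.4°, against 93.2° expected at the stop. The scene and side cameras gave 94.3° and 92.5°. The wrist moment about the vertical rose from 0.24 to 2.4 N m at the end. I turned the tool about 8° past the stop, so the pads slipped a little on the bar.
- **Canister:** it looks shut and undisturbed in the scene and side views.
- **Robot:** at hand-in the gripper was about 75 mm above the cap and touching nothing. The largest wrist force in any reading was about 8 N.

No check failed. The one oddity was that the tool drifted up to about 4° off vertical, which caused no trouble.

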